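# Wedge the rocking shaker firm

## Robot

A 6-joint arm with a two-finger parallel gripper is mounted at the origin on a cart in front of the work surface, level with it; the furniture and walls round the work are solid. World frame = base frame: x ahead of the robot, y to its left, z up, the work surface at z = 0. Lengths are in m, angles in rad, forces in N, time in s.
With the tool pointing down it reaches from about 0.375 to 0.9 m from the base axis. Payload 3.1 kg.
Tool frame: the origin (TCP) lies midway between the tips of the shut fingers; the grasp point (between the pads) lies 19 mm behind it; z points along the fingers, y is the line along which they close (so a half turn about z gives the same grasp; the last joint's range is limited). The gripper opens to 87 mm and grips with 3 to 60 N. Pads are 19 mm wide; open, the fingers measure 117 mm over their backs; the gripper's body (75 mm by 190 mm) begins 51 mm behind the grasp point.
Start: joints at [-1.49, 0.527, 1.433, -0, 1.181, -0.178], TCP at [0.16, -0.604, 0.188] pointing down, gripper open.
Joint ranges: [-3.08, 3.08], [-0.75, 2.2], [0.22, 2.44], [-1.43, 4.57], [0, 2.65], [-2.85, 2.85]. Speed limits (rad/s): [2.79, 2.79, 3.14, 3.14, 3.14, 3.14].

## Interface

Orientations are given as a unit quaternion [x, y, z, w].
In Python, from rig import status, imaging, order gives the robot as it stands.
- The arm moves only by the tool arm_command, never from a script. Its argument "deltas" is one flat list of numbers, 5 for each row, row after row: the opening, from -1 (shut) to 1 (fully open), so that 0 is half open, then the shift along the tool's x, y, z in m, then the turn about the tool's z in rad. In form: [gripper, tx, ty, tz, roll, gripper, tx, ty, tz, roll, ...]. A call has 1 to 12 rows; each row shifts and turns the commanded pose from where the row before left it, along the tool's axes as they then stand; what a row does not reach is not made up. A row lasts 1/8 s, in which the tool goes at most 62.5 mm and 10.7 degrees, less where a joint would pass 70% of its speed; a pose out of reach is approached as far as the arm can. A call with a gripper value outside its range is refused whole. The fingers move at their own pace and stop on an object; "newtons" is the grip in N (left out, the last holds). Time passes only in rows, so rows that do not move let the fingers close. It gives the time, the measured TCP pose, the force, the opening and the grip force at its end, in the units of the state.
- status.get_obs(): the state, without advancing time (a new reading comes with each control period).
- imaging.camera(name): name is "scene" or "top"; returns (picture, depth): 384x512x3 uint8, red, green, blue; 384x512 float32, m along the optical axis (not along the pixel's ray), 0 where there is no reading.
- imaging.camera_params(name): a dict with "intrinsics" (3x3 intrinsics, pixels), "k1" (the pictures are not rectified: a ray, as slopes to the right and down, at radius r is drawn at 1 + k1 r^2 times it, then the intrinsics apply), "camera_from_world" (4x4, takes a point from world to camera coordinates). Camera axes: x right, y up, looking along -z (the intrinsics and any distortion apply to the point x, -y, -z); pixel columns grow to the right and rows downward; lengths in m; the calibration is good to about 2 mm. A picture is of the moment at which its call begins. camera_params takes no time and is no camera call.
- order.hand_in(): hands the job in; it is judged then, once.
The state is a dict: "time": time; "q": joint angles; "joint_velocities": joint speeds; "joint_torque": joint torques, N m; "position": TCP position; "tool_rot": TCP orientation; "ft_force": force on the tool from outside, world axes, zero at the start; "moment": the same for the moment, N m; "grip_width": finger opening in m; "grip_force": force on a finger pad.
Only numpy, scipy, OpenCV 4.12 (cv2) and the standard library are available. Lean on these libraries where they do the work, as an engineer would, in place of code of your own. Each camera call takes 0.05 s, during which the arm holds its last target. There are 200 camera calls.

## Task

The orbital shaker with the flask on it rocks, because the screw foot under its near right corner has seized a few millimetres too short. With shut fingertips, push the black plastic wedge along the bench, thin end first, under that foot until it is just snug and the shaker stands firm; then test it by pressing firmly down on the top of the near right corner and after that of the near left corner: neither may give, or the wedge must go farther in. Do not lift the wedge or the shaker, do not shove the shaker or its neighbours out of place, and finish clear of everything.

Things in the scene. Friction and masses are not known exactly. Their poses are not given: they have to be found in the camera images.
- shaker: Orbital shaker, loose: square white box 220 x 220 mm, 2.3 kg, top 79 mm and underside 27 mm above the bench, on four domed rubber feet 24 mm across at x, y = +-80 mm. Three are full length, the near right one (-80, -80) is 4 to 7.5 mm too short. Left alone it rests level on the three, the short one hanging clear. Origin on the bench under its middle; front (display, knob) faces -x, y left, z up.
- platform (a point): Middle of the top of the shaker's aluminium platform, 96 mm above the bench, 156 mm front to back, 196 mm wide; it leaves a 58 mm deep strip of the white top free along the front. A conical flask (top 285 mm above the bench) is clamped fast in its far left part, a small empty spring clamp (top 130 mm) stands in its near right part.
- corner_right (a point): Press point on the flat white top at the near right corner, straight above the middle of the short foot, 79 mm above the bench, 30 mm in from both sides. Pressed here with 5 N the unwedged shaker rocks down by the foot's shortfall, and it rocks back when let go.
- corner_left (a point): Press point on the flat top of the white box at its near left corner, straight above the near left foot, 79 mm above the bench, 30 mm in from both sides.
- foot_near_left (a point): Lowest point of the near left foot; on the bench (height 0) when that foot stands.
- foot_far_left (a point): Lowest point of the far left foot, diagonally opposite the short one; it leaves the bench when the shaker rocks towards the short foot.
- foot_far_right (a point): Lowest point of the far right foot; on the bench (height 0) when that foot stands.
- wedge: Loose black plastic levelling wedge, flat on the bench right of the short foot, thin end roughly towards it: 120 mm long, 45 mm wide, rising from 2 mm at the thin end to 17 mm at the flat upright back; 60 g. Origin under its middle; x points to the thin end (at +60 mm; back face at -60), z up. Slides with under 1 N; when the slope meets the foot the push passes 4 N; beyond about 8 N the shaker slides away.
- wash_bottle: Bystander: wash bottle with bent spout, 73 mm body, 250 mm high, to the right of the wedge. Leave it.
- stopper: Bystander: brown rubber stopper, 29 mm across, 28 mm high, on the bench's front right. Leave it.
- bench_timer: Bystander: small white timer, 60 x 68 x 18 mm, left of the shaker. Leave it.
- beaker: Bystander: 100 ml glass beaker, 64 mm across, 72 mm high, left behind the shaker. Leave it.
- marker: Bystander: black marker pen, 119 mm long, 14 mm thick, lying in front of the shaker. Leave it.
- dropper_bottle: Bystander: small brown bottle with black cap, 41 mm across, 90 mm high, right of the balance. Leave it.
Not all that is in view belongs to the job. Of the things that look like the wedge, the larger one is meant.

How it is judged:
By the outcome, as a careful person would: the job done as asked, in the order asked, and still so for the second after the job is handed in, with the robot touching nothing.
It also fails if it takes over 64 s, if anything falls off the work surface, if the arm or the gripper's body presses on something with over 40 N, if the wrist force passes 120 N, or if a joint passes its speed limit or range.

## Working session

There is one attempt and no reset: what is moved stays moved. The work goes in short steps, Python scripts to look and compute and a tool call to move; the robot and the scene stay as the last step left them, time stands still between calls to the robot, and variables do not carry over. Pictures are saved under pics/ and viewed, at most 10 in all, crops included, and the job is handed in when it is done.

Besides the shell and the picture viewer there is one more tool, called after "Emit:" by a JSON object that holds its "name" and its "arguments", one argument or row to a line. arm_command: Moves the arm, as the interface text tells. Its arguments: {"type":"object","properties":{"deltas":{"type":"array"},"newtons":{"type":"number"}},"required":["deltas"]}

```bash
mkdir -p pics; cat > h.py <<'E'
import numpy as np, cv2
from rig import status, imaging, order
from scipy.spatial.transform import Rotation as R
def shot(n):
    im,d=imaging.camera(n); np.savez(''+n+'.npz',im=im,d=d); return im,d
def world(n,d):
    p=imaging.camera_params(n);K=np.array(p['intrinsics'],float);k1=p['k1']
    h,w=d.shape;v,u=np.mgrid[:h,:w].astype(float)
    pts=cv2.undistortPoints(np.stack([u.ravel(),v.ravel()],1)[:,None],K,np.array([k1,0,0,0.]))[:,0]
    z=d.ravel();c=np.stack([pts[:,0]*z,-pts[:,1]*z,-z,np.ones_like(z)])
    W=np.linalg.inv(np.array(p['camera_from_world']))@c
    return W[:3].T.reshape(h,w,3)
E
python3 - <<'E'
from h import *
for n in('scene','top'):
    im,d=shot(n); cv2.imwrite(f'pics/{n}0.png',cv2.resize(im[...,::-1],(768,576)))
    p=imaging.camera_params(n); print(np.linalg.inv(np.array(p['camera_from_world'])).round(3)[:3,3],p['k1'],np.array(p['intrinsics'])[0])
print(status.get_obs())
E
```

```text
[-0.348  0.857  1.105] 0.0680270302088781 [469.69283007   0.         253.98595467]
[ 0.311 -0.011  1.449] 0.024524323826347727 [444.72075427   0.         256.89397232]
{'time': 0.1, 'q': array([-1.49051523e+00,  5.28356445e-01,  1.43377477e+00, -4.40609136e-05,
        1.18143374e+00, -1.78518477e-01]), 'joint_velocities': array([-0.00053872, -0.00263432, -0.00152506, -0.00019978, -0.00159689,
       -0.00054755]), 'joint_torque': array([ 4.94838696e-05, -4.40987062e+01, -1.77150536e+01,  6.34524389e-02,
        5.34180191e-02, -4.58953980e-05]), 'position': array([ 0.15989367, -0.6034368 ,  0.18697968]), 'tool_rot': array([ 9.91637959e-01,  1.29047222e-01,  2.80703690e-05, -9.85963443e-04]), 'ft_force': array([-0.5176559 , -0.3186627 , -0.71440726]), 'moment': array([-0.03517266, -0.03960444,  0.0072748 ]), 'grip_force': 0.0, 'grip_width': 0.08707521142179812}
```

View pics/scene0.png

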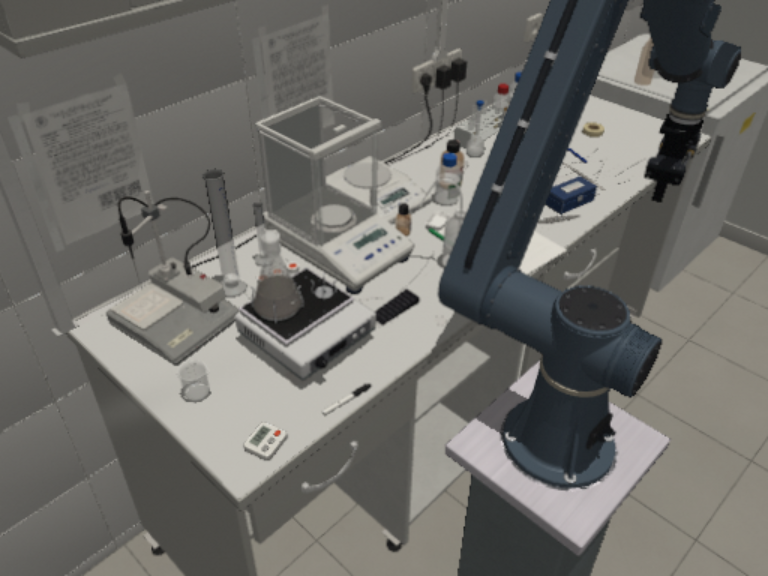

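View pics/top0.png

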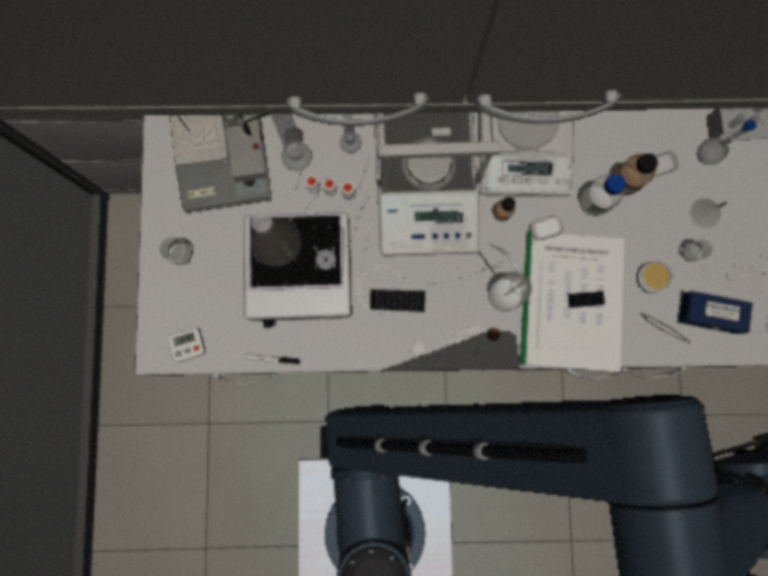

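The top view shows the shaker at (297,267), the black wedge at (397,300), the wash bottle at (508,290), the decoy wedge at (586,299), the stopper at (493,334), the marker at (272,357) and the timer at (186,345). Image up is +x and image left is +y. Next I'll measure the shaker and the wedge.

```bash
cat > meas.py <<'E'
from h import *
def bench_pt(n,uv,z):
    p=imaging.camera_params(n);K=np.array(p['intrinsics'],float)
    q=cv2.undistortPoints(np.array(uv,float).reshape(-1,1,2),K,np.array([p['k1'],0,0,0.]))[:,0]
    T=np.linalg.inv(np.array(p['camera_from_world']));d=np.c_[q[:,0],-q[:,1],-np.ones(len(q))]@T[:3,:3].T
    return T[:3,3]+d*((np.asarray(z)-T[2,3])/d[:,2])[:,None]
def top():
    f=np.load('top.npz');im,d=f['im'],f['d'];W=world('top',d);return im,d,W
def wedge(im,W,roi):
    g=im.max(2);m=np.zeros(g.shape,np.uint8);u0,u1,v0,v1=roi
    m[v0:v1,u0:u1]=(g[v0:v1,u0:u1]<75)
    n,l,s,c=cv2.connectedComponentsWithStats(m);k=1+s[1:,4].argmax();v,u=np.nonzero(l==k)
    return u,v
E
python3 - <<'E'
from meas import *
im,d,W=top()
u,v=wedge(im,W,(238,295,185,215))
P=bench_pt('top',np.c_[u,v],np.full(len(u),.009))
r=cv2.minAreaRect((P[:,:2]*1000).astype(np.float32));print('wedge',len(u),r,cv2.boxPoints(r).round())
print('bench z',np.median(W[215:225,240:260,2]))
# profile along wedge row
for uu in range(244,288,4): print(uu,W[200,uu].round(3),end=' ')
# shaker top front strip
Z=W[...,2];m=np.zeros(Z.shape,np.uint8);m[135:220,155:240]=((abs(Z-.079)<.012)&(im.min(2)>110))[135:220,155:240]
n,l,s,c=cv2.connectedComponentsWithStats(m);k=1+s[1:,4].argmax();v,u=np.nonzero(l==k)
P=bench_pt('top',np.c_[u,v],np.full(len(u),.079))
print('\nz',np.median(Z[l==k]))
r=cv2.minAreaRect((P[:,:2]*1000).astype(np.float32));print('shaker',r,cv2.boxPoints(r).round())
c=im[120:240,150:300];cv2.imwrite('pics/crop1.png',cv2.resize(c[...,::-1],None,fx=5,fy=5,interpolation=cv2.INTER_CUBIC))
E
```

```text
wedge 470 ((483.7005310058594, -54.4585075378418), (115.44639587402344, 43.17295455932617), 86.88736724853516) [[ 459. -111.]
 [ 502. -113.]
 [ 508.    2.]
 [ 465.    4.]]
bench z 0.0003288895780290124
244 [0.485 0.012 0.001] 248 [ 0.484 -0.001  0.009] 252 [ 0.485 -0.014  0.001] 256 [ 0.484 -0.027  0.007] 260 [ 0.484 -0.04   0.007] 264 [ 0.483 -0.053  0.012] 268 [ 0.483 -0.066  0.012] 272 [ 0.482 -0.079  0.015] 276 [ 0.482 -0.092  0.011] 280 [ 0.482 -0.105  0.017] 284 [ 0.484 -0.119 -0.005] 
z 0.07899659660285141
shaker ((552.43359375, 156.1683349609375), (221.12646484375, 217.8415985107422), 1.3427573442459106) [[439. 262.]
 [444.  45.]
 [666.  50.]
 [660. 268.]]
```

View pics/crop1.png

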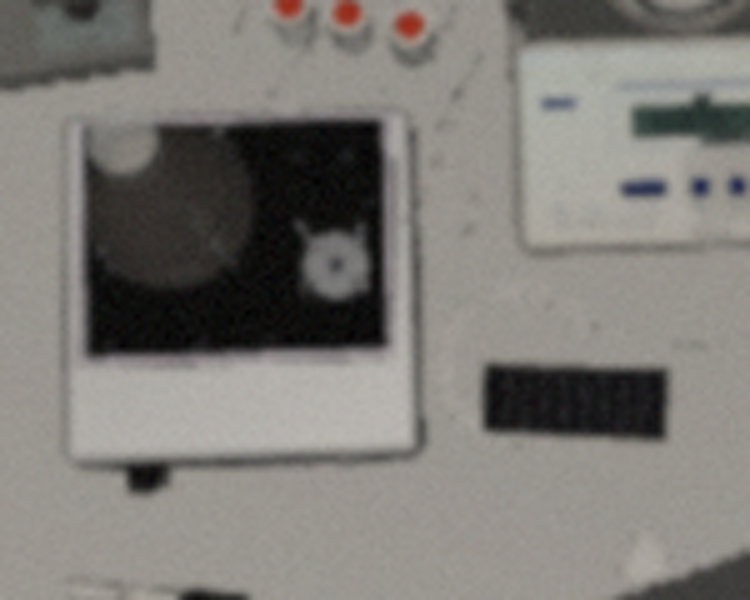

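The short foot comes out at about (0.474, 0.074), and the wedge centre is at (0.484, -0.055) heading 86.9°. It needs about 9° of steering to the left. Before coming down I'll check clearance to the wash bottle and its spout.

```bash
python3 - <<'E'
from meas import *
W=[world(n,np.load(n+'.npz')['d']) for n in('top','scene')]
P=np.vstack([w.reshape(-1,3) for w in W])
for z0,z1 in((.03,.08),(.08,.15),(.15,.2),(.2,.27),(.27,.4)):
    m=(P[:,0]>.38)&(P[:,0]<.62)&(P[:,1]>-.36)&(P[:,1]<-.05)&(P[:,2]>z0)&(P[:,2]<z1)
    Q=P[m]; print(z0,len(Q), np.percentile(Q,[2,98],axis=0).round(3).tolist() if len(Q) else '')
m=(P[:,0]>.38)&(P[:,0]<.62)&(P[:,1]>-.22)&(P[:,1]<-.12)&(P[:,2]>.03)&(P[:,2]<.4);print(P[m].round(3)[:25].tolist())
# balance front edge
m=(P[:,0]>.5)&(P[:,0]<.75)&(P[:,1]>-.15)&(P[:,1]<-.03)&(P[:,2]>.03)&(P[:,2]<.12);print('balance xmin',np.percentile(P[m],2,axis=0))
E
```

```text
0.03 1492 [[0.461, -0.265, 0.033], [0.619, -0.054, 0.07]]
0.08 563 [[0.457, -0.317, 0.084], [0.52, -0.253, 0.146]]
0.15 158 [[0.476, -0.302, 0.151], [0.571, -0.235, 0.195]]
0.2 129 [[0.49, -0.289, 0.202], [0.559, -0.239, 0.253]]
0.27 0 
[[0.62, -0.134, 0.064], [0.618, -0.136, 0.07], [0.62, -0.146, 0.063], [0.62, -0.15, 0.063], [0.619, -0.156, 0.067], [0.618, -0.159, 0.069], [0.618, -0.162, 0.069], [0.62, -0.166, 0.063], [0.619, -0.169, 0.064], [0.619, -0.172, 0.065], [0.618, -0.178, 0.067], [0.619, -0.182, 0.062], [0.619, -0.185, 0.064], [0.618, -0.187, 0.068], [0.62, -0.195, 0.059], [0.618, -0.197, 0.065], [0.619, -0.201, 0.064], [0.619, -0.204, 0.062], [0.62, -0.208, 0.059], [0.618, -0.21, 0.066], [0.619, -0.213, 0.063], [0.619, -0.217, 0.06], [0.617, -0.121, 0.065], [0.618, -0.124, 0.059], [0.616, -0.127, 0.064]]
balance xmin [ 0.57792423 -0.14720055  0.04405388]
```

Emit:
{"name": "arm_command", "arguments": {
  "deltas": [-1,0,0,-0.055,0,-1,0,0,-0.055,0,-1,0,0,-0.055,0,-1,0.0364,-0.0307,0,0,-1,0.0364,-0.0307,0,0,-1,0.0364,-0.0307,0,0,-1,0.0364,-0.0307,0,0,-1,0.0364,-0.0307,0,0,-1,0.0364,-0.0307,0,0,-1,0.0364,-0.0307,0,0,-1,0.0364,-0.0307,0,0,-1,0.0364,-0.0307,0,0],
  "newtons": 20
}}

```text
time: 1.6
position: [0.4064, -0.2516, 0.3525]
tool_rot: [0.992, 0.129, -0.0, -0.0]
ft_force: [-0.3, -0.5, 0.2]
grip_width: 0.0004
grip_force: 0.0
```

Emit:
{"name": "arm_command", "arguments": {
  "deltas": [-1,0.0364,-0.0307,0,0,-1,0.0364,-0.0307,0,0,-1,0.0364,-0.0307,0,0,-1,0,0,0,-0.176,-1,0,0,0,-0.176,-1,0,0,0,-0.176,-1,0,0,0,-0.176,-1,0,0,0,-0.176,-1,0,0,0,-0.176,-1,0,0,0,-0.176,-1,0,0,0,-0.176,-1,0,0,0,0]
}}

```text
time: 3.1
position: [0.4876, -0.1361, 0.3524]
tool_rot: [0.673, 0.74, -0.0, -0.001]
ft_force: [-0.5, 0.0, -0.3]
grip_width: 0.0005
grip_force: 0.0
```

Emit:
{"name": "arm_command", "arguments": {
  "deltas": [-1,0,0,0.05,0,-1,0,0,0.05,0,-1,0,0,0.05,0,-1,0,0,0.05,0,-1,0,0,0.05,0,-1,0,0,0.05,0,-1,0,0,0.025,0,-1,0,0,0.012,0,-1,0,0,0.006,0,-1,0,0,0,0]
}}

```text
time: 4.35
position: [0.4885, -0.1365, 0.0103]
tool_rot: [0.673, 0.74, 0.0, 0.001]
ft_force: [0.6, 0.0, 0.4]
grip_width: 0.0005
grip_force: 0.0
```

Emit:
{"name": "arm_command", "arguments": {
  "deltas": [-1,0.006,0,0,0,-1,0.006,0,0,0,-1,0.006,0,0,0,-1,0.006,0,0,0,-1,0.006,0,0,0,-1,0.006,0,0,0,-1,0,0,0,0]
}}

```text
time: 5.22
position: [0.4842, -0.0998, 0.0098]
tool_rot: [0.672, 0.74, -0.0, -0.0]
ft_force: [0.5, 0.2, 0.1]
grip_width: 0.0001
grip_force: 0.0
```

```bash
python3 - <<'E'
from h import *
a,_=shot('scene');b,_=shot('top')
A=cv2.resize(a[170:245,130:310,::-1],(790,329),interpolation=cv2.INTER_CUBIC)
B=cv2.resize(b[165:225,160:340,::-1],(790,263),interpolation=cv2.INTER_CUBIC)
cv2.imwrite('pics/push1.png',np.vstack([A,B]));print(status.get_obs()['ft_force'])
E
```

```text
[ 0.7479812  -0.20981731 -0.15073146]
```

View pics/push1.png

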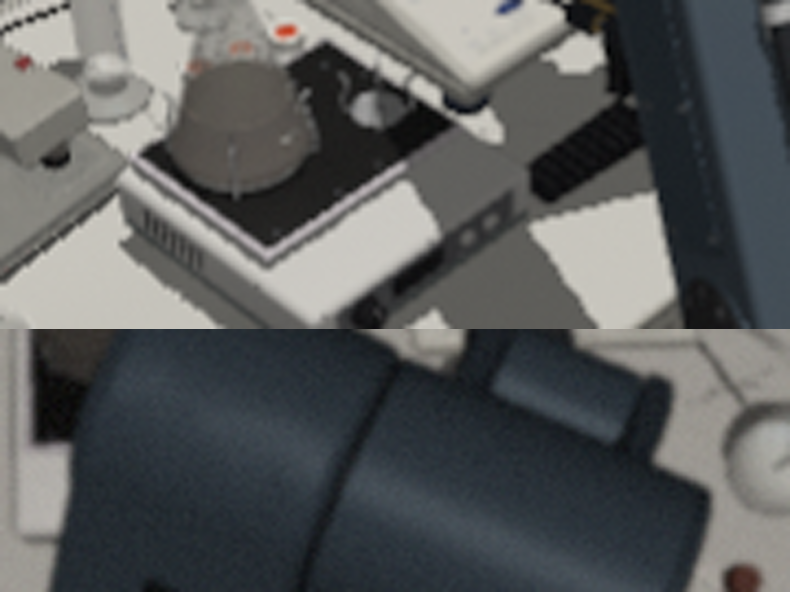

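The top camera is blocked by the arm. In the scene crop the wedge's thin end shows at crop (531–545, 163–200). I'll fit the wedge model to the scene mask, with the start picture as a cross-check on bias.

```bash
cat > fit.py <<'E'
from meas import *
from scipy.optimize import minimize
def proj(n,P):
    p=imaging.camera_params(n);M=np.array(p['camera_from_world']);c=P@M[:3,:3].T+M[:3,3]
    c=c*[1,-1,-1];return cv2.projectPoints(c,np.zeros(3),np.zeros(3),np.array(p['intrinsics'],float),np.array([p['k1'],0,0,0.]))[0][:,0]
C=np.array([[s,t,z] for s,zt in((.06,.002),(-.06,.017)) for t in(-.0225,.0225) for z in(0,zt)])
def fitw(n,im,x0,umax,roi,thr=75):
    g=im.max(2).astype(float);u0,u1,v0,v1=roi;u1=min(u1,umax);S=4
    obs=cv2.resize(np.clip((thr+25-g[v0:v1,u0:u1])/50,0,1),None,fx=S,fy=S,interpolation=cv2.INTER_LINEAR)
    def cost(x):
        c,s=np.cos(x[2]),np.sin(x[2]);P=np.c_[x[0]+c*C[:,0]-s*C[:,1],x[1]+s*C[:,0]+c*C[:,1],C[:,2]]
        q=((proj(n,P)-[u0,v0]+.5)*S-.5);h=cv2.convexHull((q*16).round().astype(np.int32))
        m=np.zeros(obs.shape,np.uint8);cv2.fillConvexPoly(m,h,255,cv2.LINE_AA,4)
        m=cv2.GaussianBlur(m/255.,(0,0),2.);return ((m-obs)**2).sum()
    r=minimize(cost,x0,method='Nelder-Mead',options=dict(initial_simplex=np.array(x0)+np.array([[0,0,0],[.01,0,0],[0,.01,0],[0,0,.1]]),xatol=1e-5,fatol=.1))
    return r.x*[1000,1000,57.2958],r.fun/S/S
E
cat > cur.py <<'E'
from fit import *
import sys
im,_=shot('scene');um=int(sys.argv[1]);x0=[float(a) for a in sys.argv[2:5]]
print(fitw('scene',im,x0,um,(215,300,185,225)));o=status.get_obs();print(o['time'],o['position'],o['ft_force'])
E
python3 - <<'E'
from fit import *
im=cv2.cvtColor(cv2.imread('pics/scene0.png'),cv2.COLOR_BGR2RGB);im=cv2.resize(im,(512,384),interpolation=cv2.INTER_AREA)
print('init scene',fitw('scene',im,[.484,-.055,1.52],400,(247,285,185,225)))
a,_,_=None,0,0
a=np.load('scene.npz')['im']
print('now',fitw('scene',a,[.484,-.035,1.62],273,(247,300,185,225)))
g=a.max(2);print(g[196:222:1,250:276:2])
E
```

```text
init scene (array([485.39764873, -58.18623725,  87.093097  ]), np.float64(44.40565939335569))
now (array([485.66049513, -61.87846477,  88.58013712]), np.float64(52.92109071652537))
[[ 94  94  94  95  94  93  95  83  32  16  20  19  14]
 [ 93  93  93  95  94  95  85  51  21  20  17  21  15]
 [ 93  92  93  94  95  94  62  18  20  20  16  18  18]
 [ 95  94  95  94  94  77  31  22  18  19  24  16  22]
 [ 95  94  95  95  87  40  17  17  22  14  23  20  16]
 [ 94  94  94  95  61  18  22  16  18  22  14  25  17]
 [ 95  94  94  73  33  15  20  21  16  23  22  20  15]
 [ 95  95  87  31  21  24  15  22  17  18  22  15  15]
 [ 94  89  58  24  18  25  18  16  20  15  17  14  55]
 [ 95  67  18  21  19  19  22  17  16  19  15  29  85]
 [ 86  30  22  16  19  17  18  22  12  18  28  72  94]
 [ 59  17  23  20  18  21  15  22  17  18  67  95  95]
 [ 54  18  18  24  14  21  19  15  17  57  90  95  94]
 [ 70  22  16  21  16  15  23  16  56  87  95  95  94]
 [ 71  21  22  15  19  18  19  29  87  94  95  94  95]
 [ 71  14  21  19  17  20  28  72  94  94  95  94  94]
 [ 70  13  17  20  14  25  67  94  95  94  94  94  94]
 [ 73  15  17  19  15  57  91  95  94  94  94  95  95]
 [ 83  39  14  17  56  85  95  95  95  95  95  94 132]
 [ 91  71  21  28  86  94  94  94  94  95 159 158 181]
 [ 92  89  63  73  94  95  95  95 133 158 199 199 200]
 [ 88  93  90  94  93  94 132 158 181 199 199 199 199]
 [ 82  94  93  95 132 158 181 199 199 200 200 200 199]
 [ 84  95 132 158 181 199 199 199 199 199 200 199 199]
 [ 91 158 181 200 199 199 200 199 199 199 200 199 199]
 [131 200 200 199 199 200 199 199 199 199 198 200 199]]
```

```bash
sed -i 's/thr=75/thr=52/' fit.py; python3 - <<'E'
from fit import *
im=cv2.cvtColor(cv2.imread('pics/scene0.png'),cv2.COLOR_BGR2RGB);im=cv2.resize(im,(512,384),interpolation=cv2.INTER_AREA)
print('init scene',fitw('scene',im,[.484,-.055,1.52],400,(245,285,185,225)))
a=np.load('scene.npz')['im']
for x0 in([.484,-.055,1.52],[.484,-.035,1.62]):print('now',fitw('scene',a,x0,273,(243,300,185,225)))
c=a[150:230,220:320,::-1];i=im[150:230,220:320,::-1]
cv2.imwrite('pics/cmp.png',np.hstack([cv2.resize(x,(390,312),interpolation=cv2.INTER_CUBIC) for x in(i,c)]))
E
```

```text
init scene (array([485.49271973, -59.64585049,  87.60677461]), np.float64(77.03013084131135))
now (array([485.11170119, -65.0835368 ,  86.50896309]), np.float64(46.61870644401817))
now (array([485.21024338, -64.81574112,  86.37656558]), np.float64(46.69756519195528))
```

View pics/cmp.png

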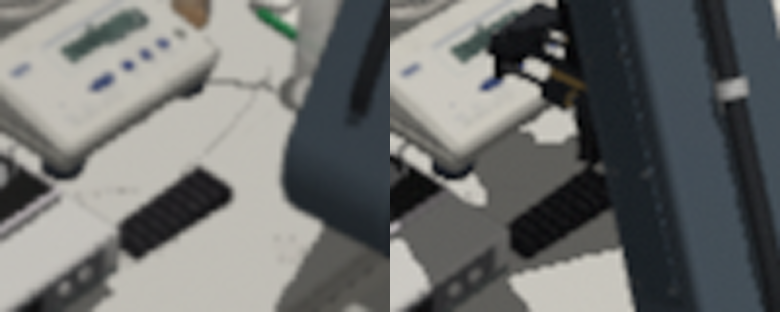

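```bash
python3 - <<'E'
from fit import *
o=status.get_obs();print(o['position'],o['ft_force'],o['q'].round(3))
a,d=shot('scene');W=world('scene',d)
T=np.array(o['position']);pts=np.array([T,T+[0,0,.05],[.4805,-.1145,.017],[.4865,.005,.002],[.458,-.115,.017],[.503,-.115,.017]])
q=proj('scene',pts);print(q.round(1))
c=cv2.resize(a[170:220,240:300,::-1],(780,650)[:2] if 0 else (720,600),interpolation=cv2.INTER_CUBIC)
for p in q: cv2.circle(c,tuple(int(t) for t in ((p-[240,170]+.5)*12)),4,(0,0,255),-1)
cv2.imwrite('pics/tip.png',c)
print(fitw('scene',a,[.484,-.035,1.62],273,(243,300,185,225)))
E
```

```text
[ 0.48460634 -0.10041688  0.0098347 ] [ 0.7479812  -0.20981731 -0.15073146] [-0.431  0.659  1.895 -0.     0.588 -0.527]
[[271.1 198.1]
 [271.5 187.2]
 [274.7 195.2]
 [250.  213.7]
 [279.5 198.1]
 [270.1 192.3]]
(array([485.21024338, -64.81574112,  86.37656558]), np.float64(46.17632242769476))
```

View pics/tip.png

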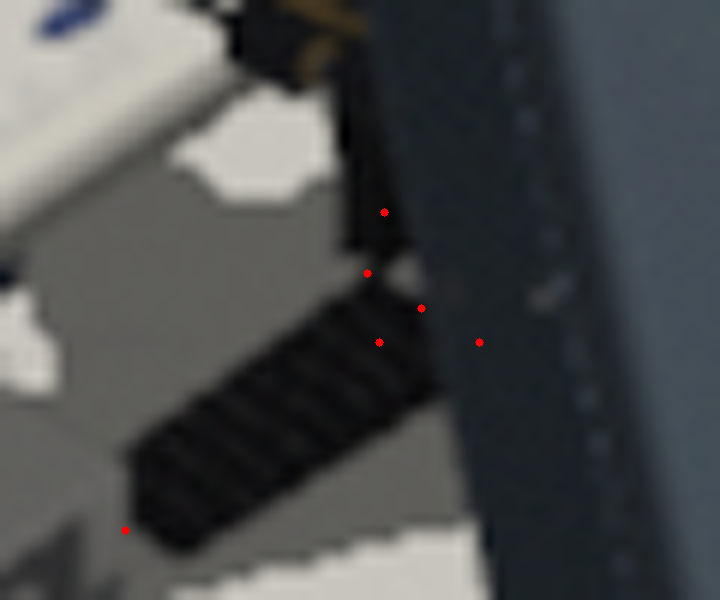

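The finger's lower end, at crop (375,255), sits above and behind the wedge's back, and the wedge has not moved. The fingertips seem higher than the reported TCP, so I'll check them with depth.

```bash
python3 - <<'E'
from fit import *
f=np.load('scene.npz');W=world('scene',f['d']);g=f['im'].max(2)
for v in range(182,196):
    print(v,[(u,int(g[v,u]),(W[v,u]*1000).round().astype(int).tolist()) for u in range(268,275,2)])
E
```

```text
182 [(268, 28, [492, -89, 86]), (270, 17, [485, -92, 88]), (272, 33, [240, 180, 383]), (274, 38, [228, 186, 393])]
183 [(268, 61, [493, -91, 80]), (270, 17, [484, -91, 84]), (272, 26, [242, 177, 377]), (274, 40, [228, 186, 390])]
184 [(268, 59, [493, -90, 76]), (270, 19, [483, -90, 82]), (272, 23, [476, -92, 84]), (274, 38, [226, 188, 389])]
185 [(268, 45, [491, -89, 73]), (270, 16, [487, -94, 72]), (272, 21, [474, -91, 81]), (274, 40, [225, 189, 387])]
186 [(268, 51, [491, -89, 68]), (270, 17, [482, -89, 73]), (272, 14, [478, -95, 72]), (274, 40, [225, 189, 384])]
187 [(268, 52, [489, -87, 66]), (270, 17, [484, -92, 66]), (272, 9, [474, -90, 73]), (274, 40, [229, 185, 377])]
188 [(268, 50, [491, -90, 59]), (270, 16, [484, -92, 61]), (272, 8, [479, -97, 61]), (274, 38, [228, 185, 374])]
189 [(268, 52, [491, -90, 54]), (270, 16, [483, -91, 58]), (272, 13, [475, -92, 63]), (274, 36, [231, 181, 367])]
190 [(268, 44, [490, -88, 51]), (270, 16, [483, -92, 53]), (272, 11, [477, -95, 55]), (274, 32, [227, 186, 369])]
191 [(268, 72, [524, -127, 4]), (270, 43, [480, -88, 53]), (272, 18, [479, -98, 47]), (274, 55, [228, 185, 364])]
192 [(268, 94, [519, -122, 5]), (270, 49, [502, -113, 20]), (272, 54, [511, -134, 2]), (274, 73, [227, 186, 362])]
193 [(268, 85, [505, -105, 19]), (270, 29, [501, -112, 17]), (272, 53, [495, -116, 18]), (274, 73, [228, 184, 357])]
194 [(268, 55, [502, -102, 18]), (270, 14, [496, -106, 19]), (272, 22, [491, -112, 18]), (274, 54, [482, -112, 23])]
195 [(268, 16, [499, -100, 16]), (270, 19, [488, -98, 24]), (272, 17, [489, -110, 16]), (274, 16, [479, -110, 22])]
```

Depth puts the visible finger end at z≈0.047, while the reported TCP z is 0.010. I'll retreat behind the wedge, feel downward for the bench and compare.

Emit:
{"name": "arm_command", "arguments": {
  "deltas": [-1,-0.02,0,0,0,-1,-0.02,0,0,0,-1,0,0,0.003,0,-1,0,0,0.003,0,-1,0,0,0.002,0,-1,0,0,0,0]
}}

```text
time: 6.12
position: [0.4879, -0.1396, 0.0016]
tool_rot: [0.672, 0.74, -0.0, -0.0]
ft_force: [0.5, 0.7, 0.4]
grip_width: 0.0
grip_force: 0.0
```

```bash
python3 - <<'E'
from fit import *
o=status.get_obs();T=o['position'];print(T,o['ft_force'])
f=shot('scene');W=world('scene',f[1]);M=(abs(W[...,0]-.487)<.05)&(W[...,1]>T[1]-.05)&(W[...,1]<T[1]+.06)&(W[...,2]>.022)&(W[...,2]<.14)
P=W[M];print(len(P),(np.c_[P][P[:,2].argsort()][:12]*1000).round())
print(fitw('scene',f[0],[.484,-.055,1.52],273,(243,300,185,225)))
E
```

```text
[ 0.4879297  -0.13960938  0.00156703] [0.50042644 0.70449924 0.38551355]
62 [[ 485. -111.   22.]
 [ 468.  -82.   22.]
 [ 498. -114.   22.]
 [ 501. -102.   23.]
 [ 495.  -89.   25.]
 [ 468. -102.   29.]
 [ 513. -106.  113.]
 [ 516. -104.  113.]
 [ 494. -105.  115.]
 [ 496. -102.  116.]
 [ 508. -105.  116.]
 [ 504. -101.  116.]]
(array([484.5528599 , -65.45755009,  83.91361786]), np.float64(21.555024764533652))
```

Emit:
{"name": "arm_command", "arguments": {
  "deltas": [-1,0,0,0.002,0,-1,0,0,0.002,0,-1,0,0,0,0]
}}

```text
time: 6.55
position: [0.4882, -0.1401, -0.0023]
tool_rot: [0.672, 0.74, -0.0, -0.0]
ft_force: [0.3, 0.7, -0.1]
grip_width: 0.0004
grip_force: 0.0
```

Emit:
{"name": "arm_command", "arguments": {
  "deltas": [-1,0,0,0.004,0,-1,0,0,0.004,0,-1,0,0,0.004,0,-1,0,0,0,0]
}}

```text
time: 7.05
position: [0.488, -0.1401, -0.0146]
tool_rot: [0.672, 0.74, -0.0, -0.0]
ft_force: [-0.3, 0.4, 0.5]
grip_width: 0.0006
grip_force: 0.0
```

Emit:
{"name": "arm_command", "arguments": {
  "deltas": [-1,0,0,0.004,0,-1,0,0,0.004,0,-1,0,0,0.004,0,-1,0,0,0,0]
}}

```text
time: 7.55
position: [0.488, -0.1401, -0.0265]
tool_rot: [0.672, 0.74, -0.0, -0.0]
ft_force: [-0.0, 0.2, -0.2]
grip_width: 0.0005
grip_force: 0.0
```

Emit:
{"name": "arm_command", "arguments": {
  "deltas": [-1,0,0,0.002,0,-1,0,0,0.002,0,-1,0,0,0,0]
}}

```text
time: 7.92
position: [0.4882, -0.1402, -0.0303]
tool_rot: [0.672, 0.74, -0.0, -0.0]
ft_force: [0.6, -0.3, -1.5]
grip_width: 0.0006
grip_force: 0.0
```

Emit:
{"name": "arm_command", "arguments": {
  "deltas": [-1,0,0,0.002,0,-1,0,0,0.002,0,-1,0,0,0,0]
}}

```text
time: 8.3
position: [0.4883, -0.1402, -0.0342]
tool_rot: [0.672, 0.74, -0.0, -0.0]
ft_force: [0.3, -0.4, -0.1]
grip_width: 0.0006
grip_force: 0.0
```

Emit:
{"name": "arm_command", "arguments": {
  "deltas": [-1,0,0,0.002,0,-1,0,0,0,0]
}}

```text
time: 8.55
position: [0.4884, -0.1402, -0.0344]
tool_rot: [0.672, 0.74, 0.0, 0.0]
ft_force: [-1.9, 0.2, 16.7]
grip_width: 0.0007
grip_force: 8.0
```

Emit:
{"name": "arm_command", "arguments": {
  "deltas": [-1,0,0,0.0015,0,-1,0,0,0,0]
}}

```text
time: 8.8
position: [0.4884, -0.1402, -0.0344]
tool_rot: [0.672, 0.74, 0.0, 0.001]
ft_force: [-4.4, 1.9, 29.0]
grip_width: 0.0004
grip_force: 14.2
```

Emit:
{"name": "arm_command", "arguments": {
  "deltas": [-1,0,0,0.0015,0,-1,0,0,0,0]
}}

```text
time: 9.05
position: [0.4884, -0.1403, -0.0345]
tool_rot: [0.672, 0.74, 0.0, 0.001]
ft_force: [-5.0, 2.8, 40.3]
grip_width: 0.0
grip_force: 20.4
```

Bench contact comes at reported z=-0.0345, so true tip height is reported z + 0.0345, and the arm gives about 8 N/mm. I'll raise to about 8 mm true height and push.

Emit:
{"name": "arm_command", "arguments": {
  "deltas": [-1,0,0,-0.008,0,-1,0,0,-0.0048,0,-1,0.005,0,0,0,-1,0.005,0,0,0,-1,0.005,0,0,0,-1,0.005,0,0,0,-1,0.005,0,0,0,-1,0.005,0,0,0,-1,0.005,0,0,0,-1,0.005,0,0,0,-1,0.005,0,0,0,-1,0,0,0,0]
}}

```text
time: 10.55
position: [0.4838, -0.0949, -0.0263]
tool_rot: [0.672, 0.74, -0.0, -0.0]
ft_force: [0.7, 0.1, -0.0]
grip_width: 0.0007
grip_force: 0.0
```

```bash
python3 - <<'E'
from fit import *
a,d=shot('scene');print(fitw('scene',a,[.484,-.035,1.62],271,(235,300,185,225)))
o=status.get_obs();print(o['time'],o['position'],o['ft_force'])
cv2.imwrite('pics/p2.png',cv2.resize(a[175:235,205:285,::-1],(800,600),interpolation=cv2.INTER_CUBIC))
E
```

```text
(array([477.14513198, -51.96796568,  93.61910953]), np.float64(92.53421406349786))
10.6 [ 0.48394153 -0.09519285 -0.02634263] [0.17845567 0.02826804 0.30764444]
```

View pics/p2.png

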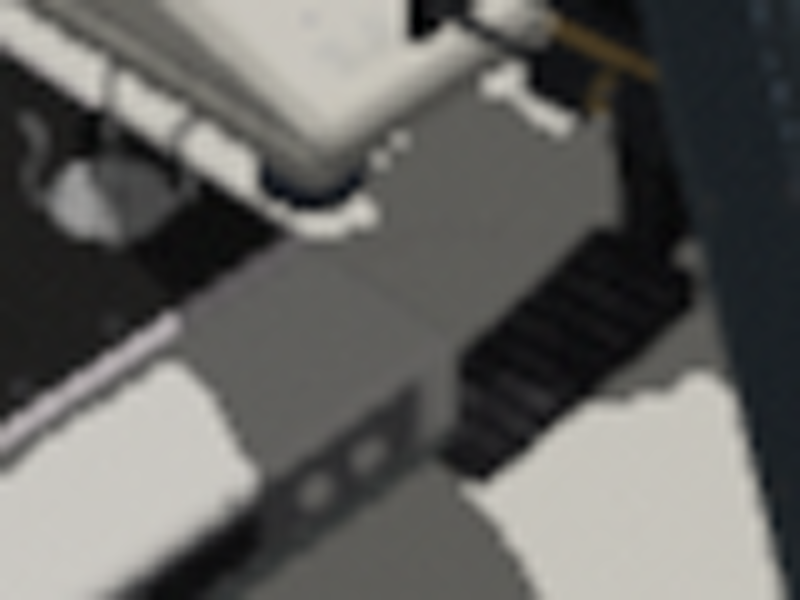

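```bash
python3 - <<'E'
from fit import *
t=cv2.cvtColor(cv2.imread('pics/top0.png'),cv2.COLOR_BGR2RGB);t=cv2.resize(t,(512,384),interpolation=cv2.INTER_AREA)
s=cv2.cvtColor(cv2.imread('pics/scene0.png'),cv2.COLOR_BGR2RGB);s=cv2.resize(s,(512,384),interpolation=cv2.INTER_AREA)
for th in(60,75,95):
  print('top',fitw('top',t,[.484,-.055,1.52],400,(238,295,180,220),th),'scene',fitw('scene',s,[.484,-.055,1.52],400,(248,285,188,222),th))
a=np.load('scene.npz')['im']
print('now',[fitw('scene',a,x0,274,(252,300,200,226)) for x0 in([.484,-.035,1.62],[.49,-.045,1.7])])
# shaker right-front top corner in scene vs expected
print(proj('scene',np.array([[.444,.045,.079],[.666,.050,.079],[.439,.262,.079]])))
E
```

```text
top (array([484.61300415, -54.54391466,  85.75867042]), np.float64(49.599540410200476)) scene (array([485.97763191, -56.90924178,  85.70669972]), np.float64(56.864310794784544))
top (array([484.40009552, -54.32020341,  86.32890775]), np.float64(25.975630499526936)) scene (array([485.73846232, -57.88722649,  86.71231965]), np.float64(41.7847341952817))
top (array([484.51735872, -54.48937042,  86.09193576]), np.float64(5.506332637260329)) scene (array([485.53914833, -56.92494883,  86.80464711]), np.float64(28.405946379092427))
now [(array([476.12954705, -27.94589959,  91.86545689]), np.float64(7.670732659744429)), (array([476.03625136, -28.0359743 ,  92.0356365 ]), np.float64(7.683830562896166))]
[[250.70164926 208.52343149]
 [204.3881059  179.27831988]
 [200.97381867 244.10725964]]
```

The wedge is at about (0.475, -0.025) heading 92° with its axis almost through the foot. I'll square the tool to 92°, recentre it, and push on straight.

Emit:
{"name": "arm_command", "arguments": {
  "deltas": [-1,-0.004,0,0,0,-1,0,-0.006,0,0.06,-1,0.005,0,0,0,-1,0.005,0,0,0,-1,0.005,0,0,0,-1,0.005,0,0,0,-1,0.005,0,0,0,-1,0.005,0,0,0,-1,0.005,0,0,0,-1,0,0,0,0]
}}

```text
time: 11.85
position: [0.477, -0.0645, -0.0263]
tool_rot: [0.694, 0.72, -0.0, -0.0]
ft_force: [0.1, -0.7, 0.3]
grip_width: 0.0008
grip_force: 0.0
```

```bash
python3 - <<'E'
from fit import *
a,d=shot('scene')
o=status.get_obs();T=o['position'];print(o['time'],T,o['ft_force'],o['tool_rot'])
y=T[1]+.0095+.06
# shaker occlusion: use only pixels u>=255
print([fitw('scene',a,[.476,y,1.61],um,(254,300,200,226)) for um in(270,274)])
g=a.max(2);print(g[196:222:2,250:278:2])
E
```

```text
11.9 [ 0.47717292 -0.06478771 -0.02633775] [ 0.32316515 -0.77916032  0.11857904] [ 6.94097045e-01  7.19881444e-01 -2.29223757e-06 -3.39721248e-07]
[(array([479.11062531, -45.89316084,  89.25387172]), np.float64(10.954463994532327)), (array([479.44452691, -13.53045094,  92.26296215]), np.float64(26.901774163103543))]
[[ 96  95  96  96  95  95  39  17  20  30  31  47  42  37]
 [ 94  94  94  95  95  95  62  20  13  11  53 101  43  37]
 [ 97  96  96  96  95  95  68  18  11  11  64  95  51  42]
 [ 96  96  95  90  51  38  51  19  14  10  69  96  64  39]
 [ 95  95  87  31  21  14  15  17  13  39  88  97  81  41]
 [ 96  84  37  23  15  21  22  14  14  67  95  94  91  43]
 [114  24  17  20  21  19  18  21  17  39  95  95  96  56]
 [103  15  21  22  15  24  20  15  13  68  96  95  95  76]
 [ 84  23  24  16  23  22  16  29  74  95  95  95  95  81]
 [ 80  19  17  18  15  17  30  88  96  95  95  95  95  96]
 [ 66  19  17  13  18  57  96  95  95  95  95  95  94  95]
 [ 53  35  28  24  74  95  96  95 132 183 182  95  95  95]
 [ 30  27  58 184 181 182 200 201 201 201 202 182 159  95]]
```

Emit:
{"name": "arm_command", "arguments": {
  "deltas": [-1,0.005,0,0,0,-1,0.005,0,0,0,-1,0,0,0,0]
}}

```text
time: 12.28
position: [0.4765, -0.0545, -0.0264]
tool_rot: [0.694, 0.72, -0.0, -0.0]
ft_force: [0.5, 0.4, -1.0]
grip_width: 0.0005
grip_force: 0.0
```

```bash
python3 - <<'E'
from fit import *
a,d=shot('scene')
o=status.get_obs();T=o['position'];print(o['time'],T,o['ft_force'])
y=T[1]+.0095+.06
g=a.max(2)
for v0 in(201,203):print([fitw('scene',a,[.476,y-.003,1.61],um,(253,300,v0,224)) for um in(269,272)])
print(g[196:222:2,250:278:2])
q=proj('scene',np.array([[.444,.045,.079],[.444,.045,.027]]));print(q)
E
```

```text
12.325 [ 0.47670635 -0.05471626 -0.02635154] [-0.90656776 -0.50520811  0.95405123]
[(array([479.0596835 , -40.60780997,  90.96169075]), np.float64(15.526029726495123)), (array([478.80829877,  -5.88026861,  93.48801652]), np.float64(28.15416086997916))]
[(array([480.54920248, -39.7715934 ,  93.66938638]), np.float64(11.869455007833377)), (array([478.4021993 ,   3.02931009,  93.05330686]), np.float64(15.38813118737816))]
[[ 96  96  96  96  95  33  21  22  63  47  87  75  39  37]
 [ 94  94  94  96  96  45  19  16  14  20  57  45  42  39]
 [ 97  95  96  95  95  68  20  12  10  53  96 145  42  38]
 [ 96  96  96  87  79  69  19  11  10  54  96 161  79  41]
 [ 97  95  89  32  15  30  20  12  13  64  96  95  74  41]
 [ 95  85  31  25  17  15  13  15  62  96  96  95  82  42]
 [114  21  25  19  16  27  17  14  46  96  96  96  95  51]
 [103  23  15  20  20  15  21  15  22  97  96  95  96  64]
 [ 85  16  25  18  19  25  15  22  68  95  95  96  95  78]
 [ 80  24  16  18  23  17  29  88  95  96  95  96  95  88]
 [ 69  16  21  19  13  58  92  96  96  96  95  96  96  95]
 [ 43  32  18  12  68  96  96  95  95 132  95  95  96  96]
 [ 42  27  31  87  96 134 161 161 201 182 132  94  96  96]]
[[250.70164926 208.52343149]
 [250.65581669 220.14473189]]
```

The wedge's axis still passes through the foot (x≈0.474). I'll continue in small steps and watch the push force.

Emit:
{"name": "arm_command", "arguments": {
  "deltas": [-1,0.004,0,0,0,-1,0.004,0,0,0,-1,0.002,0,0,0,-1,0,0,0,0]
}}

```text
time: 12.82
position: [0.4764, -0.0447, -0.0263]
tool_rot: [0.694, 0.72, -0.0, -0.0]
ft_force: [0.4, 1.3, -0.3]
grip_width: 0.0002
grip_force: 0.0
```

Emit:
{"name": "arm_command", "arguments": {
  "deltas": [-1,0.0015,0,0,0,-1,0.0015,0,0,0,-1,0,0,0,0]
}}

```text
time: 13.2
position: [0.4763, -0.0419, -0.0263]
tool_rot: [0.694, 0.72, -0.0, -0.0]
ft_force: [-0.1, 0.1, 0.4]
grip_width: 0.0004
grip_force: 0.0
```

Emit:
{"name": "arm_command", "arguments": {
  "deltas": [-1,0.0015,0,0,0,-1,0,0,0,0]
}}

```text
time: 13.45
position: [0.4762, -0.0404, -0.0264]
tool_rot: [0.694, 0.72, -0.0, -0.0]
ft_force: [-0.1, 0.2, 0.1]
grip_width: 0.0003
grip_force: 0.0
```

Emit:
{"name": "arm_command", "arguments": {
  "deltas": [-1,0.0015,0,0,0,-1,0,0,0,0]
}}

```text
time: 13.7
position: [0.4762, -0.0389, -0.0263]
tool_rot: [0.694, 0.72, -0.0, -0.0]
ft_force: [-0.1, 0.2, 0.6]
grip_width: 0.0007
grip_force: 0.0
```

Emit:
{"name": "arm_command", "arguments": {
  "deltas": [-1,0.001,0,0,0,-1,0.001,0,0,0,-1,0,0,0,0]
}}

```text
time: 14.08
position: [0.4761, -0.0369, -0.0263]
tool_rot: [0.694, 0.72, -0.0, -0.0]
ft_force: [-0.6, 0.2, -0.7]
grip_width: 0.0005
grip_force: 0.0
```

Emit:
{"name": "arm_command", "arguments": {
  "deltas": [-1,0.001,0,0,0,-1,0.001,0,0,0,-1,0,0,0,0]
}}

```text
time: 14.45
position: [0.4761, -0.0349, -0.0264]
tool_rot: [0.694, 0.72, 0.0, -0.0]
ft_force: [-0.5, -0.1, -0.2]
grip_width: 0.0003
grip_force: 0.0
```

Emit:
{"name": "arm_command", "arguments": {
  "deltas": [-1,0.001,0,0,0,-1,0,0,0,0]
}}

```text
time: 14.7
position: [0.4761, -0.0341, -0.0263]
tool_rot: [0.694, 0.72, 0.0, 0.0]
ft_force: [0.2, -2.2, 0.2]
grip_width: 0.0007
grip_force: 0.3
```

Emit:
{"name": "arm_command", "arguments": {
  "deltas": [-1,0.001,0,0,0,-1,0,0,0,0]
}}

```text
time: 14.95
position: [0.4763, -0.0332, -0.0263]
tool_rot: [0.694, 0.72, 0.0, 0.0]
ft_force: [0.1, -1.5, 0.6]
grip_width: 0.001
grip_force: 0.8
```

Emit:
{"name": "arm_command", "arguments": {
  "deltas": [-1,0.0007,0,0,0,-1,0,0,0,0]
}}

```text
time: 15.2
position: [0.4763, -0.0325, -0.0263]
tool_rot: [0.694, 0.72, 0.0, 0.0]
ft_force: [1.0, -2.7, -0.6]
grip_width: 0.0007
grip_force: 1.4
```

Emit:
{"name": "arm_command", "arguments": {
  "deltas": [-1,0.0005,0,0,0,-1,0,0,0,0]
}}

```text
time: 15.45
position: [0.4762, -0.032, -0.0263]
tool_rot: [0.694, 0.72, 0.0, 0.0]
ft_force: [0.3, -3.4, 0.4]
grip_width: 0.0004
grip_force: 1.8
```

Emit:
{"name": "arm_command", "arguments": {
  "deltas": [-1,0.0005,0,0,0,-1,0,0,0,0]
}}

```text
time: 15.7
position: [0.4762, -0.0315, -0.0263]
tool_rot: [0.694, 0.72, 0.0, 0.0]
ft_force: [0.4, -4.8, 0.2]
grip_width: 0.0004
grip_force: 2.1
```

Emit:
{"name": "arm_command", "arguments": {
  "deltas": [-1,0.0005,0,0,0,-1,0,0,0,0]
}}

```text
time: 15.95
position: [0.4762, -0.031, -0.0263]
tool_rot: [0.694, 0.72, 0.0, 0.0]
ft_force: [0.4, -5.0, 1.6]
grip_width: 0.0007
grip_force: 2.5
```

The push is at 5 N and snug. Now I'll retreat, lift, and turn the tool so the gripper body stays clear of the flask during the press tests.

Emit:
{"name": "arm_command", "arguments": {
  "deltas": [-1,-0.015,0,0,0,-1,0,0,-0.05,0,-1,0,0,-0.06,0,-1,0,0,-0.06,0.1786,-1,0,0,0,0.1786,-1,0,0,0,0.1786,-1,0,0,0,0.1786,-1,0,0,0,0.1786,-1,0,0,0,0.1786,-1,0,0,0,0.1786,-1,0,0,0,0.1786,-1,0,0,0,0.1786]
}}

```text
time: 17.45
position: [0.4753, -0.0455, 0.1432]
tool_rot: [1.0, -0.004, -0.001, -0.001]
ft_force: [0.1, 0.3, -0.8]
grip_width: 0.0005
grip_force: 0.0
```

```bash
python3 - <<'E'
from fit import *
b,_=shot('top');a,_=shot('scene');o=status.get_obs();print(o['time'],o['position'],o['tool_rot'],o['q'].round(2))
A=cv2.resize(a[155:255,150:300,::-1],(450,300),interpolation=cv2.INTER_CUBIC);B=cv2.resize(b[120:230,150:315,::-1],(450,300),interpolation=cv2.INTER_CUBIC)
cv2.imwrite('pics/after.png',np.vstack([A,B]))
E
```

```text
17.55 [ 0.47548251 -0.04558726  0.14322379] [ 9.99999118e-01 -4.59698243e-04 -9.98221085e-04 -7.45251846e-04] [-0.33  0.4   1.84  0.    0.9   1.24]
```

View pics/after.png

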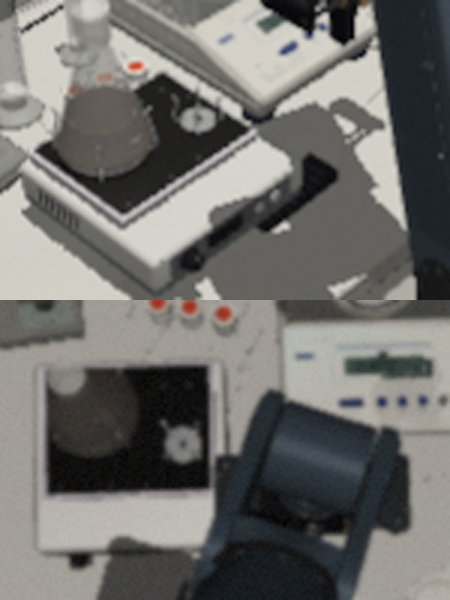

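The scene view shows the wedge under the near right corner, with the shaker in place. Next is the press on corner_right.

Emit:
{"name": "arm_command", "arguments": {
  "deltas": [-1,0,-0.04,0,0,-1,0,-0.04,0,0,-1,-0.001,-0.0395,0,0,-1,0,0,0.04,0,-1,0,0,0.035,0,-1,0,0,0.012,0,-1,0,0,0.006,0,-1,0,0,0.003,0,-1,0,0,0,0]
}}

```text
time: 18.68
position: [0.4762, 0.0735, 0.0483]
tool_rot: [1.0, -0.0, 0.001, 0.0]
ft_force: [0.5, 0.6, -0.0]
grip_width: 0.0004
grip_force: 0.0
```

Emit:
{"name": "arm_command", "arguments": {
  "deltas": [-1,0,0,0.001,0,-1,0,0,0.001,0,-1,0,0,0,0]
}}

```text
time: 19.05
position: [0.4756, 0.0737, 0.0458]
tool_rot: [1.0, -0.0, 0.0, 0.0]
ft_force: [0.0, 0.4, -0.0]
grip_width: 0.0004
grip_force: 0.0
```

Emit:
{"name": "arm_command", "arguments": {
  "deltas": [-1,0,0,0.001,0,-1,0,0,0,0]
}}

```text
time: 19.3
position: [0.4755, 0.0737, 0.0446]
tool_rot: [1.0, -0.0, -0.0, -0.0]
ft_force: [0.0, -0.5, 0.5]
grip_width: 0.0004
grip_force: 0.0
```

Emit:
{"name": "arm_command", "arguments": {
  "deltas": [-1,0,0,0.001,0,-1,0,0,0,0]
}}

```text
time: 19.55
position: [0.4756, 0.0737, 0.0441]
tool_rot: [1.0, -0.0, 0.0, 0.0]
ft_force: [-0.7, 0.0, 5.2]
grip_width: 0.0007
grip_force: 2.4
```

Emit:
{"name": "arm_command", "arguments": {
  "deltas": [-1,0,0,0.001,0,-1,0,0,0,0]
}}

```text
time: 19.8
position: [0.4756, 0.0736, 0.0439]
tool_rot: [1.0, -0.0, 0.0, 0.0]
ft_force: [-1.8, -0.2, 11.0]
grip_width: 0.0004
grip_force: 6.2
```

Emit:
{"name": "arm_command", "arguments": {
  "deltas": [-1,0,0,0.001,0,-1,0,0,0,0]
}}

```text
time: 20.05
position: [0.4756, 0.0736, 0.0438]
tool_rot: [1.0, -0.0, 0.0, 0.0]
ft_force: [-3.6, -1.5, 20.6]
grip_width: 0.0009
grip_force: 10.1
```

Right corner is firm: it moved 0.3 mm between 5 and 20 N. Now the left corner.

Emit:
{"name": "arm_command", "arguments": {
  "deltas": [-1,0,0,0,0,-1,0,0,0,0,-1,0,0,-0.044,0,-1,0,-0.054,0,0,-1,0,-0.054,0,0,-1,-0.005,-0.0525,0,0,-1,0,0,0.025,0,-1,0,0,0.009,0,-1,0,0,0.003,0,-1,0,0,0.002,0,-1,0,0,0,0]
}}

```text
time: 21.42
position: [0.4711, 0.2337, 0.047]
tool_rot: [1.0, -0.001, 0.0, -0.0]
ft_force: [-0.1, -0.7, 0.9]
grip_width: 0.0003
grip_force: 0.0
```

Emit:
{"name": "arm_command", "arguments": {
  "deltas": [-1,0,0,0.001,0,-1,0,0,0,0]
}}

```text
time: 21.68
position: [0.4708, 0.2341, 0.0459]
tool_rot: [1.0, -0.0, 0.0, -0.0]
ft_force: [-0.0, -0.4, -1.0]
grip_width: 0.0003
grip_force: 0.0
```

Emit:
{"name": "arm_command", "arguments": {
  "deltas": [-1,0,0,0.001,0,-1,0,0,0,0]
}}

```text
time: 21.92
position: [0.4706, 0.2342, 0.0446]
tool_rot: [1.0, -0.0, -0.0, 0.0]
ft_force: [-0.8, 0.3, 0.2]
grip_width: 0.0004
grip_force: 0.0
```

Emit:
{"name": "arm_command", "arguments": {
  "deltas": [-1,0,0,0.001,0,-1,0,0,0,0]
}}

```text
time: 22.18
position: [0.4707, 0.2343, 0.0442]
tool_rot: [1.0, -0.0, 0.0, -0.0]
ft_force: [-1.3, -0.6, 4.7]
grip_width: 0.0006
grip_force: 2.4
```

Emit:
{"name": "arm_command", "arguments": {
  "deltas": [-1,0,0,0.001,0,-1,0,0,0,0]
}}

```text
time: 22.42
position: [0.4707, 0.2343, 0.0441]
tool_rot: [1.0, -0.0, 0.0, -0.0]
ft_force: [-1.7, -0.3, 11.3]
grip_width: 0.0005
grip_force: 5.7
```

Emit:
{"name": "arm_command", "arguments": {
  "deltas": [-1,0,0,0.001,0,-1,0,0,0,0,-1,0,0,0,0,-1,0,0,0,0]
}}

```text
time: 22.92
position: [0.4707, 0.2344, 0.044]
tool_rot: [1.0, -0.0, 0.001, -0.0]
ft_force: [-4.3, -1.9, 18.6]
grip_width: 0.0004
grip_force: 9.0
```

Both corners are firm. I'll lift clear and check the final state.

Emit:
{"name": "arm_command", "arguments": {
  "deltas": [-1,0,0,-0.04,0,-1,0,0,-0.055,0,-1,0,0,-0.055,0,-1,-0.03,0,-0.04,0,-1,-0.04,0.03,0,0,-1,0,0.05,0,0,-1,0,0.05,0,0,-1,0,0.05,0,0,-1,0,0.05,0,0,-1,0,0.05,0,0,-1,0,0.05,0,0,-1,0,0.05,0,0]
}}

```text
time: 24.42
position: [0.4001, -0.1473, 0.2317]
tool_rot: [1.0, -0.0, 0.0, 0.0]
ft_force: [1.2, -0.1, 0.5]
grip_width: 0.0003
grip_force: 0.0
```

```bash
python3 - <<'E'
from fit import *
im,d=shot('top');a,_=shot('scene');W=world('top',d);o=status.get_obs();print(o['time'],o['position'],o['ft_force'])
Z=W[...,2];m=np.zeros(Z.shape,np.uint8);m[135:220,155:240]=((abs(Z-.079)<.012)&(im.min(2)>110))[135:220,155:240]
n,l,s,c=cv2.connectedComponentsWithStats(m);k=1+s[1:,4].argmax();v,u=np.nonzero(l==k)
P=bench_pt('top',np.c_[u,v],np.full(len(u),.079));print(cv2.minAreaRect((P[:,:2]*1000).astype(np.float32)))
A=cv2.resize(a[135:285,100:300,::-1],(400,300),interpolation=cv2.INTER_CUBIC);B=cv2.resize(im[120:260,90:350,::-1],(560,300),interpolation=cv2.INTER_CUBIC)
B=cv2.resize(B,(400,215));cv2.imwrite('pics/final.png',np.vstack([A,B]))
E
```

```text
24.525 [ 0.40147089 -0.15074468  0.23197096] [0.29220404 0.74615626 0.85520207]
((552.2752685546875, 156.34664916992188), (221.41880798339844, 217.81951904296875), 1.2386702299118042)
```

View pics/final.png

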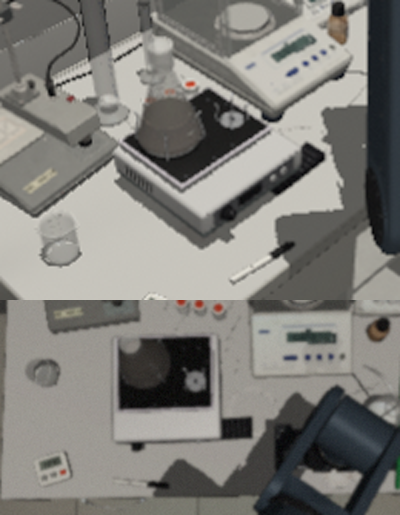

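The shaker has moved less than 0.3 mm, the wedge sits under the near right corner, and the arm is clear.

```bash
python3 -c "
from rig import order
print(order.hand_in())"
```

```text
the job is handed in; nothing more can be done
None
```

The wedge is snug under the near right foot: I stopped at a 5 N push. Pressed to about 20 N, the right and then the left near corner gave no more than about 0.3 mm; the shaker stayed in place, the arm finished clear, and the job is handed in.

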